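# Peel the top tray off the stack and show it to the code reader

## Robot

A 6-joint arm with a two-finger parallel gripper is mounted at the origin on a cart in front of the work surface, level with it; the furniture and walls round the work are solid. World frame = base frame: x ahead of the robot, y to its left, z up, the work surface at z = 0. Lengths are in mm, angles in rad, forces in N, time in s.
With the tool pointing down it reaches from about 350 to 975 mm from the base axis. Payload 7.1 kg.
Tool frame: the origin (TCP) lies midway between the tips of the shut fingers; the grasp point (between the pads) lies 19 mm behind it (ctrl.grip_depth is the distance from the TCP to the grasp point, in mm); z points along the fingers, y is the line along which they close (so a half turn about z gives the same grasp; the last joint's range is limited). The gripper opens to 88 mm and grips with 3 to 60 N. Pads are 20 mm wide; open, the fingers measure 115 mm over their backs; the gripper's body (75 mm by 178 mm) begins 61 mm behind the grasp point.
Start: joints at [-1.268, 0.423, 1.63, -0, 1.089, -0.019], TCP at [197.689, -592.894, 222.675] pointing down, gripper open.
Joint ranges: [-3, 3], [-0.9, 2.11], [0.09, 2.58], [-1.31, 4.45], [0.11, 2.69], [-2.54, 2.54]. Speed limits (rad/s): [2.39, 2.39, 3.01, 3.14, 3.14, 3.14].

## Interface

Orientations are given as a rotation vector (axis times angle).
In Python, from workcell import ctrl, cams gives the robot as it stands.
- The arm moves only by the tool move_arm, never from a script. Its argument "steps" is a list of rows, each a list of 3 entries, a list of its own where there are three numbers: the shift along the tool's x, y, z in units of 25 mm (1.0 is 25 mm), then the turn about the tool's z in units of 5 degrees (1.0 is 5 degrees), then the closure, from 0 (fully open) to 1 (shut). A call has 1 to 20 rows; each row shifts and turns the commanded pose from where the row before left it, along the tool's axes as they then stand; what a row does not reach is not made up. A row lasts 1/12 s, in which the tool goes at most 41.7 mm and 7.16 degrees, less where a joint would pass 70% of its speed; a pose out of reach is approached as far as the arm can. A call is refused whole if a number of a shift passes 1 or a number of a turn 1, either way. A call with a gripper value outside its range is refused whole. The fingers move at their own pace and stop on an object; the grip force is fixed at half the most. Time passes only in rows, so rows that do not move let the fingers close. It gives the time, the measured TCP pose, the force, the opening and the grip force at its end, in the units of the state.
- ctrl.get_obs(): the state, without advancing time (a new reading comes with each control period).
- cams.get_image(name): name is "scene" or "side" or "wrist"; returns a dict with "image" (400x640x3 uint8, red, green, blue), "camera_matrix" (3x3 intrinsics, pixels), "xyz" and "rotation" of the camera in the world; the wrist camera has in their place "mount" (4x4, takes a point from camera to tool coordinates, whose origin is the TCP and whose axes are the flange's). Camera axes: x right, y down, z forward; pixel columns grow to the right and rows downward; lengths in mm; the calibration is good to about 2 mm. A picture is of the moment at which its call begins: read the wrist's pose just before it. There is no depth.
- ctrl.close_job(): hands the job in; it is judged then, once.
Trained networks look in the newest picture that a camera, given by its name, has taken for a name from the list of things; names that differ only in an ending like _2 or _b are one class to them, and where a whole thing is asked for, a point or a joint stands for the part that bears it (a point fixed in the world has none). Each returns a list of dicts, best first, with "p" (0 to 1); they miss things now and then, are a little off and sometimes report something else, mostly with a low value. They report only what shows in the picture. A call takes as long as a camera call.
- cams.boxes_of(camera, thing): "rect" ([centre column, centre row, width, height] in pixels, round what is visible of it).
- cams.cut_out(camera, thing): "pixels" (400x640 bool, what is visible of it) and "rect" ([centre column, centre row, width, height] in pixels, round what is visible of it).
The state is a dict: "t": time; "qpos": joint angles; "qvel": joint speeds; "joint_torque": joint torques, N m; "ee_pos": TCP position; "orientation": TCP orientation; "ft_force": force on the tool from outside, world axes, zero at the start; "moment": the same for the moment, N m; "width": finger opening in mm; "grasp_force": force on a finger pad.
Only numpy, scipy, OpenCV 4.12 (cv2) and the standard library are available. Lean on these libraries where they do the work, as an engineer would, in place of code of your own. Each camera call takes 0.05 s, during which the arm holds its last target. There are 200 camera calls.

## Task

Draw the sliding hold-down of the tray magazine fully back, then peel the top tray off the stack it sticks in: lift it by the upright tab at its corner, so that this corner comes well up while the diagonally opposite corner still sits down in the stack, and only then take the tray out. Leave the lower tray seated in the magazine and the hold-down drawn back, do not knock the bush and sleeves standing behind, and finish while still holding the top tray in the gripper, level and still, centred about 10 cm above the window of the code reader, for its underside to be read.

Things in the scene. Friction and masses are not known exactly. Their poses are not given: they have to be found in the camera images.
- top_tray: top tray, pressed plain metal, 90 g: floor 84 x 124 mm, 24 mm walls leaning out 12 degrees, flange 110 (x) by 150 mm (y), its top 27 mm above the underside. Origin: centre of the underside, 13 mm above the worktop when seated; z up, axes as the magazine's. Upright pull tab at its (-x, +y) corner. Sticks in the lower tray (2 to 4 N at the tab peel it); free of the nibs about 8 mm up
- tab (a point): middle of the pull tab, at (-58, 81, 42) mm in the top tray's frame, 55 mm above the worktop when seated: upright plate 9 mm thick, 26 mm long, 29 mm high, top 55 mm above the tray's underside. Its length runs along the diagonal, direction (-0.582, 0.813) in the tray's frame; grip it across, along (0.813, 0.582)
- far_corner (a point): corner of the top tray's flange farthest from the tab, on the flange's underside, at (52, -72, 24) mm in the top tray's frame; beside the pivot of the peeling motion, which is the floor's corner (42, -62, 0) mm
- lower_tray: lower tray, same pressed shape, 120 x 158 mm over the flange, 26 mm high, 0.8 kg, loose between lugs on the magazine's base plate; sprung rubber nibs in its long walls hold pips on the top tray. Origin: centre of the underside, 8 mm above the worktop; z up, axes as the magazine's. With the top tray seated, the tab point is 47 mm and the far corner point 29 mm up in this frame
- magazine: fixed magazine: grey base plate 136 (x) by 250 mm (y), 8 mm thick, on the worktop, carrying the trays; guide of the hold-down at its -y end (cheeks 40 mm wide over all, tops 48 mm above the worktop, y = -92 to -148 mm). Origin: on the worktop under the centre of both trays; z up
- hold_down (a joint): travel of the hold-down, a steel tongue 24 mm wide lying 1.5 mm above the middle of the top tray's -y flange: 0 = over the tray by 13 mm, 0.030 m = drawn back to its stop, clear. Slides along the magazine's -y with about 1.5 N of friction and stays where left; starts at 0 to 5 mm
- knob (a point): middle of the black upright grip on the hold-down: 14 mm thick (magazine x), 30 mm long (y), from 48 to 80 mm above the worktop; this point is 65.5 mm above the worktop, at x = 0, y = -112 mm minus the joint value in the magazine's frame. Grip it along the magazine's x, fingertips above the guide cheeks
- window (a point): centre of the glass window (52 x 72 mm) on top of the fixed code reader, a low grey housing 90 x 110 x 28 mm on the worktop; 27.5 mm above the worktop, z up
- bush: bystander, flanged brass bush, 42 mm across, 26 mm high, standing on the worktop; origin: centre of its underside
- tall_sleeve: bystander, plain round steel sleeve, 35 mm across, 62 mm high, standing on the worktop; origin: centre of its underside
- short_sleeve: bystander, plain round steel sleeve, 31 mm across, 26 mm high, standing on the worktop; origin: centre of its underside
- reader: the code reader's housing, fixed; origin: centre of its underside, on the worktop

How it is judged (in metres and radians):
On the way, in this order (a step that is already met when the one before it is completed fails the run):
1. the hold-down is drawn back (joint over 24 mm) with the top tray still seated (value of joint hold_down above 0.024 m and z of tab in the frame of lower_tray below 0.055 m), for 0.2 s.
2. the tab corner is lifted by more than 18 mm while the opposite corner is still within 8 mm of its seat (z of tab in the frame of lower_tray above 0.065 m and z of far_corner in the frame of lower_tray below 0.037 m and horizontal distance between top_tray and lower_tray below 0.03 m), for 0.1 s.
At the end, for the whole second after the job is handed in: The gripper holds the top tray still, level within 15 degrees, underside 60 to 140 mm above the reader's window, centre within 35 mm of the window's, touching neither reader nor lower tray; hold-down drawn back over 22 mm; lower tray flat (0.06 rad), within 12 mm of its start (horizontal distance between top_tray and window below 0.035 m and z of top_tray in the frame of window between 0.06 and 0.14 m and angle between top_tray's own z axis and vertical below 0.26 rad and contact force between the fingers and top_tray above 1 N and linear speed of top_tray below 0.03 m/s and contact force between top_tray and reader below 0.1 N and contact force between top_tray and lower_tray below 0.1 N and value of joint hold_down above 0.022 m and distance of lower_tray from where it was at the start of the episode below 0.012 m and angle between lower_tray's own z axis and vertical below 0.06 rad); the arm keeps its last pose, push and grip.
It fails at once if the lower tray is lifted or tipped out of its place (moved over 30 mm or tilted over 0.2 rad) (distance of lower_tray from where it was at the start of the episode above 0.03 m or angle between lower_tray's own z axis and vertical above 0.2 rad).
It fails at once if a bystander is pushed over 30 mm or tipped (distance of any of bush, tall_sleeve, short_sleeve from where it was at the start of the episode above 0.03 m or angle between any of bush, tall_sleeve, short_sleeve's own z axis and vertical above 0.5 rad).
It also fails if it takes over 46 s, if anything falls off the work surface, if the arm or the gripper's body presses on something with over 40 N, if the wrist force passes 120 N, or if a joint passes its speed limit or range.

## Working session

There is one attempt and no reset: what is moved stays moved. The work goes in short steps, Python scripts to look and compute and a tool call to move; the robot and the scene stay as the last step left them, time stands still between calls to the robot, and variables do not carry over. Pictures are saved under pics/ and viewed, at most 10 in all, crops included, and the job is handed in when it is done.

Besides the shell and the picture viewer there is one more tool, called after "Request:" in YAML: its name, and indented under it one key for each argument. move_arm: Moves the arm, as the interface text tells. Its arguments: {"type":"object","properties":{"steps":{"type":"array"}},"required":["steps"]}

```bash
mkdir -p pics; cat > h.py <<'E'
import numpy as np, cv2
from scipy.spatial.transform import Rotation as R
from workcell import ctrl, cams
def cam(name):
    o=ctrl.get_obs(); d=cams.get_image(name)
    K=np.array(d["camera_matrix"])
    if name=="wrist":
        M=np.array(d["mount"]); Rt=R.from_rotvec(o["orientation"]).as_matrix()
        Rc=Rt@M[:3,:3]; p=Rt@M[:3,3]+np.array(o["ee_pos"])
    else: Rc=np.array(d["rotation"]); p=np.array(d["xyz"])
    return d["image"],K,Rc,p
def ray(c,u,v,z):
    _,K,Rc,p=c; d=Rc@np.linalg.solve(K,[u,v,1]); return p+d*(z-p[2])/d[2]
def proj(c,X):
    _,K,Rc,p=c; q=K@(Rc.T@(np.array(X,float)-p)); return q[:2]/q[2]
def save(c,fn,sl=None): cv2.imwrite("pics/"+fn,c[0][:,:,::-1])
E
python3 - <<'E'
from h import *
o=ctrl.get_obs(); print(o)
for n in("scene","side","wrist"):
    c=cam(n); save(c,n+"0.png"); print(n,c[3].round(),c[2].round(2).tolist())
    for t in("top_tray","tab","knob","magazine","reader","bush","tall_sleeve","short_sleeve"):
        print(t,[(round(b["p"],2),np.round(b["rect"]).tolist()) for b in cams.boxes_of(n,t)[:2]])
E
```

```text
{'t': 0.0, 'qpos': array([-1.26797711e+00,  4.23821712e-01,  1.63069442e+00, -3.54315300e-06,
        1.08858355e+00, -1.90002720e-02]), 'qvel': array([-0.00118388,  0.00134222,  0.00043834,  0.00184091,  0.00143127,
        0.00016321]), 'joint_torque': array([-2.25315939e-04, -5.44626045e+01, -2.73662800e+01,  6.44248375e-02,
        2.27520405e-02, -1.41087335e-04]), 'ee_pos': array([ 197.54086314, -592.37537259,  221.91189846]), 'orientation': array([-3.09953676e+00, -5.03097834e-01,  3.39524731e-04]), 'ft_force': array([0.142218  , 0.69268684, 0.49164292]), 'moment': array([ 0.00932008,  0.02099809, -0.01398948]), 'grasp_force': 0.0, 'width': 87.96029168633866}
scene [270. 676. 627.] [-0.62, 2.55, -1.33]
top_tray [(0.72, [394.0, 195.0, 41.0, 33.0])]
tab [(0.91, [318.0, 245.0, 67.0, 62.0])]
knob [(0.69, [329.0, 208.0, 17.0, 30.0])]
magazine [(0.72, [321.0, 241.0, 84.0, 98.0])]
reader [(0.72, [395.0, 194.0, 40.0, 33.0])]
bush [(0.67, [262.0, 222.0, 20.0, 20.0])]
tall_sleeve [(0.59, [280.0, 196.0, 10.0, 28.0])]
short_sleeve [(0.59, [307.0, 191.0, 11.0, 14.0])]
side [561. 714. 737.] [-0.11, 2.84, -1.3]
top_tray [(0.55, [344.0, 255.0, 75.0, 59.0])]
tab [(0.62, [344.0, 254.0, 77.0, 61.0])]
knob [(0.82, [328.0, 209.0, 13.0, 34.0])]
magazine [(0.73, [336.0, 251.0, 83.0, 114.0])]
reader [(0.72, [342.0, 253.0, 75.0, 66.0]), (0.57, [377.0, 176.0, 52.0, 46.0])]
bush [(0.59, [259.0, 248.0, 18.0, 23.0])]
tall_sleeve [(0.92, [262.0, 212.0, 20.0, 31.0]), (0.27, [330.0, 211.0, 14.0, 34.0])]
short_sleeve [(0.5, [285.0, 195.0, 15.0, 14.0])]
wrist [ 275. -567.  385.] [[0.32, -0.91, -0.28], [-0.95, -0.3, -0.09], [0.0, 0.3, -0.96]]
top_tray []
tab []
knob []
magazine []
reader []
bush []
tall_sleeve []
short_sleeve []
```

```bash
sed -i 's/Rc=np.array(d\["rotation"\])/Rc=R.from_rotvec(d["rotation"]).as_matrix()/' h.py
python3 - <<'E'
import cv2,numpy as np
a=cv2.imread("pics/scene0.png")[140:300,220:440];b=cv2.imread("pics/side0.png")[140:320,220:420]
cv2.imwrite("pics/s_c.png",cv2.resize(a,None,fx=3.6,fy=3.6,interpolation=2));cv2.imwrite("pics/d_c.png",cv2.resize(b,None,fx=3.3,fy=3.3,interpolation=2))
E
```

```text
(no output)
```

View pics/s_c.png

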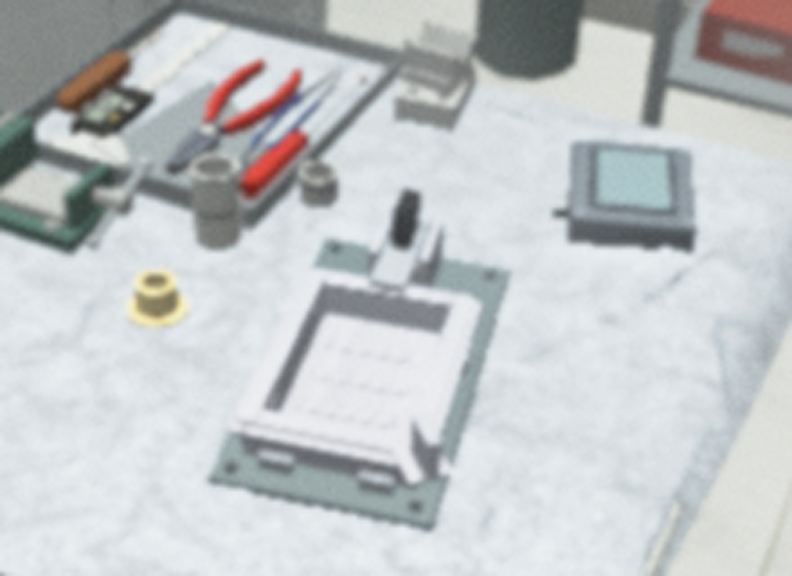

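View pics/d_c.png

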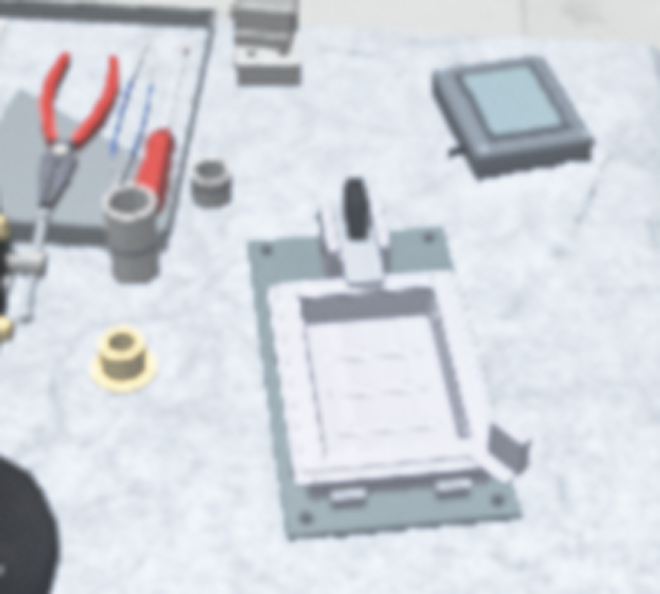

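The pictures show the magazine with its guide at the far (-y) end, the knob at scene crop (405,220), the tab near right at (415,455), the reader at far right (635,190), and the bystanders to the left.

```bash
python3 - <<'E'
from h import *
from scipy.optimize import least_squares
S=cam("scene");D=cam("side")
f=lambda L,s:[np.array(p)/s+[220,140] for p in L]
obs=[(S,f([(210,482),(433,527),(510,270),(322,240)],3.6)),(D,f([(290,537),(521,517),(443,230),(249,243)],3.3))]
mod=[(68,1),(-68,1),(-68,-1),(68,-1)]
def X(x,y,a,px,py,pz): c,s=np.cos(a),np.sin(a); return [x+c*px-s*py,y+s*px+c*py,pz]
def res(v):
    r=[]
    for c,P in obs:
        for (mx,sy),p in zip(mod,P):
            r+=list(proj(c,X(*v[:3],mx,v[3]+sy*125,8))-p)
    return r
for c,P in obs: print([ray(c,*p,8).round().tolist() for p in P])
s=least_squares(lambda v:res([*v,-26]),[450,0,0]); print(s.x,np.round(s.fun,1))
# alternative: pin by knob and tab
for n,c in(("scene",S),("side",D)):
    for t in("knob",):
        b=cams.boxes_of(n,t)[0]["rect"]; print(n,t,ray(c,b[0],b[1],65.5).round())
print("knob side/scn manual",ray(S,*f([(406,219)],3.6)[0],64).round(),ray(D,*f([(356,209)],3.3)[0],64).round())
print("tab top far corner", ray(D,*f([(530,437)],3.3)[0],68).round(), ray(D,*f([(490,425)],3.3)[0],68).round(),ray(S,*f([(414,420)],3.6)[0],68).round())
# window corners
print("win",[ray(D,*p,27.5).round().tolist() for p in f([(463,82),(531,65),(569,118),(502,136)],3.3)],[ray(S,*p,27.5).round().tolist() for p in f([(597,147),(670,147),(676,210),(601,210)],3.6)])
for t,p,q,h in(("bush",(157,282),(123,341),26),("tall",(216,160),(131,198),62),("short",(319,170),(211,167),26)):
    print(t,ray(S,*f([p],3.6)[0],h).round(),ray(D,*f([q],3.3)[0],h).round())
E
```

```text
[[605.0, 162.0, 8.0], [477.0, 134.0, 8.0], [526.0, -107.0, 8.0], [656.0, -77.0, 8.0]]
[[609.0, 161.0, 8.0], [481.0, 137.0, 8.0], [529.0, -102.0, 8.0], [658.0, -77.0, 8.0]]
[5.62748492e+02 5.29413758e+01 2.01845903e-01] [-2.4 -0.3 -0.2  0.8  0.1 -0.4 -0.4 -1.2 -0.2  1.   2.4 -0.1  1.  -2.
 -0.7 -1.3]Traceback (most recent call last):
  File "<stdin>", line 19, in <module>
IndexError: list index out of range
```

```bash
python3 - <<'E'
from h import *
S=cam("scene");D=cam("side")
f=lambda L,s:[np.array(p)/s+[220,140] for p in L]
def X(px,py,pz,x=562.7,y=52.9,a=.202): c,s=np.cos(a),np.sin(a); return np.round([x+c*px-s*py,y+s*px+c*py,pz],1)
print("knob model0",X(0,-112,65.5),"tab",X(-58,81,55))
print("knob",ray(S,*f([(406,219)],3.6)[0],64).round(),ray(D,*f([(356,209)],3.3)[0],64).round())
print("tab top corners side", ray(D,*f([(530,437)],3.3)[0],68).round(), ray(D,*f([(490,425)],3.3)[0],68).round(),"scn",ray(S,*f([(414,420)],3.6)[0],68).round())
d=np.array([-.582,.813]);print("model tabends",X(*(np.array([-58,81])+13*d),68),X(*(np.array([-58,81])-13*d),68))
print("win",[ray(D,*p,27.5).round().tolist() for p in f([(463,82),(531,65),(569,118),(502,136)],3.3)],[ray(S,*p,27.5).round().tolist() for p in f([(597,147),(670,147),(676,210),(601,210)],3.6)])
for t,p,q,h in(("bush",(157,282),(123,341),26),("tall",(216,160),(131,198),62),("short",(319,170),(211,167),26)):
    print(t,ray(S,*f([p],3.6)[0],h).round(),ray(D,*f([q],3.3)[0],h).round())
print("trayflange corners",[ray(D,*p,40).round().tolist() for p in f([(270,291),(295,480)],3.3)],X(55,-75,40),X(55,75,40))
o=ctrl.get_obs();print(R.from_rotvec(o["orientation"]).as_matrix().round(3),o["ee_pos"])
E
```

```text
knob model0 [585.2 -56.8  65.5] tab [489.6 120.6  55. ]
knob [584. -56.  64.] [586. -54.  64.]
tab top corners side [481. 130.  68.] [503. 123.  68.] scn [498. 120.  68.]
model tabends [480.1 129.5  68. ] [499.2 111.8  68. ]
win [[517.0, -244.0, 28.0], [467.0, -270.0, 28.0], [441.0, -208.0, 28.0], [489.0, -183.0, 28.0]] [[516.0, -256.0, 28.0], [468.0, -282.0, 28.0], [440.0, -203.0, 28.0], [487.0, -178.0, 28.0]]
bush [719.  37.  26.] [722.  37.  26.]
tall [731. -61.  62.] [730. -54.  62.]
short [ 687. -131.   26.] [ 690. -132.   26.]
trayflange corners [[636.0, 0.0, 40.0], [608.0, 147.0, 40.0]] [631.6  -9.5  40. ] [601.5 137.4  40. ]
[[ 0.949  0.316  0.   ]
 [ 0.316 -0.949 -0.   ]
 [ 0.     0.    -1.   ]] [ 197.70945587 -592.8951632   222.67840236]
```

Request:
move_arm:
  steps:
    - [[0,0,0],-0.98,0]
    - [[0,0,0],-0.98,0]
    - [[0,0,0],-0.98,0]
    - [[0,0,0],-0.98,0]
    - [[0,0,0],-0.98,0]
    - [[0,0,0],-0.98,0]
    - [[0,0,0],-0.98,0]
    - [[0,0,0],-0.98,0]
    - [[0,0,0],-0.98,0]
    - [[0,0,0],-0.98,0]
    - [[0,0,0],-0.98,0]
    - [[0,0,0],-0.98,0]
    - [[0,0,0],-0.98,0]
    - [[0,0,0],-0.98,0]
    - [[0,0,0],-0.98,0]
    - [[0,0,0],-0.98,0]
    - [[0,0,0],-0.98,0]

```text
t: 3.02
ee_pos: [197.7, -592.9, 222.7]
orientation: [1.977, 2.441, -0.0]
ft_force: [0.3, -0.5, -0.3]
width: 87.8
grasp_force: 0.0
```

Request:
move_arm:
  steps:
    - [[0.89,0.97,0],0,0]
    - [[0.89,0.97,0],0,0]
    - [[0.89,0.97,0],0,0]
    - [[0.89,0.97,0],0,0]
    - [[0.89,0.97,0],0,0]
    - [[0.89,0.97,0],0,0]
    - [[0.89,0.97,0],0,0]
    - [[0.89,0.97,0],0,0]
    - [[0.89,0.97,0],0,0]
    - [[0.89,0.97,0],0,0]
    - [[0.89,0.97,0],0,0]
    - [[0.89,0.97,0],0,0]
    - [[0.89,0.97,0],0,0]
    - [[0.89,0.97,0],0,0]
    - [[0.89,0.97,0],0,0]
    - [[0.89,0.97,0],0,0]
    - [[0.89,0.97,0],0,0]
    - [[0.89,0.97,0],0,0]
    - [[0.89,0.97,0],0,0]
    - [[0,0,0],0,0]

```text
t: 4.68
ee_pos: [565.8, -81.4, 223.0]
orientation: [1.978, 2.439, 0.004]
ft_force: [-0.5, 0.9, -0.3]
width: 87.8
grasp_force: 0.0
```

```bash
python3 - <<'E'
from h import *
c=cam("wrist"); save(c,"w1.png")
o=ctrl.get_obs();print(R.from_rotvec(o["orientation"]).as_matrix().round(3),o["ee_pos"],c[3])
for t in("knob","tab","top_tray"):
    for b in cams.boxes_of("wrist",t)[:2]: print(t,b, ray(c,*b["rect"][:2],66).round(1))
def X(px,py,pz,x=562.7,y=52.9,a=.202): c,s=np.cos(a),np.sin(a); return np.round([x+c*px-s*py,y+s*px+c*py,pz],1)
print("pred knob top",proj(c,X(0,-112,80)).round(),"tab top",proj(c,X(-58,81,68)).round(),[proj(c,X(a,b,8)).round().tolist() for a,b in((68,99),(-68,99),(-68,-151),(68,-151))])
E
```

```text
[[-0.207  0.978  0.001]
 [ 0.978  0.207  0.   ]
 [-0.     0.001 -1.   ]] [564.21341677 -83.13298009 222.67945396] [548.06589027  -2.0825666  385.64025845]
knob {'rect': [349.5, 147.8, 24.6, 79.9], 'p': 0.83} [581.4 -44.2  66. ]
tab {'rect': [352.1, 59.1, 124.0, 118.2], 'p': 0.76} [566.2  30.4  66. ]
top_tray {'rect': [352.9, 61.6, 124.0, 119.7], 'p': 0.79} [567.4  28.6  66. ]
top_tray {'rect': [349.4, 98.3, 145.0, 194.0], 'p': 0.27} [571.3  -1.6  66. ]
pred knob top [352. 165.] tab top [282. -88.] [[427.0, -77.0], [278.0, -79.0], [285.0, 186.0], [406.0, 187.0]]
```

View pics/w1.png

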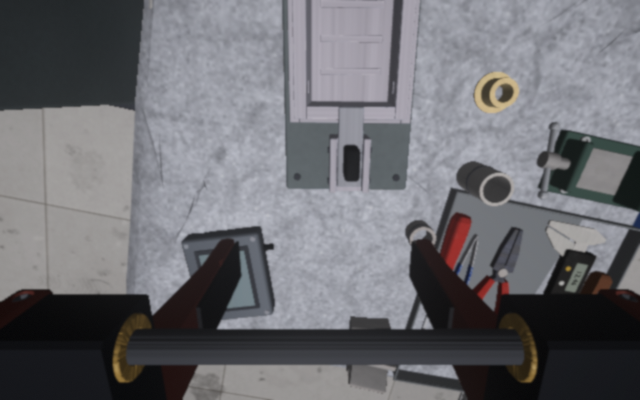

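The wrist view confirms the model to within about 2 px, with the knob top at (351,163) and the plate corners at (287,188) and (406,188). I'll go down on the knob, close and draw it back.

Request:
move_arm:
  steps:
    - [[0.41,0.52,0.5],0,0]
    - [[0.41,0.52,0.5],0,0]
    - [[0,0,0.95],0,0]
    - [[0,0,0.95],0,0]
    - [[0,0,0.95],0,0]
    - [[0,0,0.95],0,0]
    - [[0,0,0.95],0,0]
    - [[0,0,0.5],0,0]
    - [[0,0,0.45],0,0]
    - [[0,0,0],0,0.85]
    - [[0,0,0],0,0.9]
    - [[0,0,0],0,0.9]
    - [[0,0,0],0,0.9]
    - [[0,0,0],0,0.9]
    - [[0,0,0],0,0.9]
    - [[0,0,0],0,0.9]
    - [[0,0,0],0,0.9]
    - [[0,0,0],0,0.9]

```text
t: 6.38
ee_pos: [584.2, -59.9, 55.3]
orientation: [1.982, 2.437, 0.0]
ft_force: [-0.2, 0.2, -0.7]
width: 31.2
grasp_force: 0.0
```

Request:
move_arm:
  steps:
    - [[0,0,0],0,0.95]
    - [[0,0,0],0,0.95]
    - [[0,0,0],0,0.95]
    - [[0,0,0],0,0.95]
    - [[0,0,0],0,0.95]
    - [[0,0,0],0,0.95]

```text
t: 6.88
ee_pos: [586.7, -59.7, 55.4]
orientation: [1.981, 2.433, 0.005]
ft_force: [7.8, 2.7, -4.9]
width: 13.9
grasp_force: 30.0
```

Request:
move_arm:
  steps:
    - [[-0.1,0,0],0,0.95]
    - [[-0.2,0,0],0,0.95]
    - [[-0.2,0,0],0,0.95]
    - [[-0.2,0,0],0,0.95]
    - [[-0.2,0,0],0,0.95]
    - [[-0.2,0,0],0,0.95]
    - [[0,0,0],0,0.95]
    - [[0,0,0],0,0.95]

```text
t: 7.55
ee_pos: [592.3, -87.2, 55.5]
orientation: [1.981, 2.433, 0.004]
ft_force: [7.2, -0.2, -5.1]
width: 13.9
grasp_force: 30.0
```

Request:
move_arm:
  steps:
    - [[-0.08,0,0],0,0.95]
    - [[-0.06,0,0],0,0.95]
    - [[-0.04,0,0],0,0.95]
    - [[0,0,0],0,0.95]

```text
t: 7.88
ee_pos: [592.4, -88.1, 55.4]
orientation: [-1.985, -2.435, -0.008]
ft_force: [6.3, 17.9, -0.9]
width: 14.1
grasp_force: 30.0
```

Request:
move_arm:
  steps:
    - [[0.08,0,0],0,0.3]
    - [[0,0,0],0,0.3]
    - [[0,0,0],0,0.3]
    - [[0,0,0],0,0.3]
    - [[0,0,-0.6],0,0.3]
    - [[0,0,-0.9],0,0.3]
    - [[0,0,-0.9],0,0.3]
    - [[0,0,-0.9],0,0.3]
    - [[0,0,-0.9],0,0.3]

```text
t: 8.63
ee_pos: [589.8, -89.7, 161.1]
orientation: [-1.983, -2.436, 0.001]
ft_force: [1.3, 0.2, 0.1]
width: 61.1
grasp_force: 0.0
```

Request:
move_arm:
  steps:
    - [[0.96,-0.17,0],0,0.3]
    - [[0.96,-0.17,0],0,0.3]
    - [[0.96,-0.17,0],0,0.3]
    - [[0.96,-0.17,0],0,0.3]
    - [[0.96,-0.17,0],0,0.3]
    - [[0.96,-0.17,0],0,0.3]
    - [[0.96,-0.17,0],0,0.3]
    - [[0.96,-0.17,0],0,0.3]
    - [[0,0,0],-0.88,0.3]
    - [[0,0,0],-0.88,0.3]
    - [[0,0,0],-0.88,0.3]
    - [[0,0,0],-0.88,0.3]
    - [[0,0,0],-0.88,0.3]
    - [[0,0,0],-0.88,0.3]
    - [[0,0,0],-0.88,0.3]
    - [[0,0,0],-0.88,0.3]
    - [[0,0,0],0,0.3]
    - [[0,0,0],0,0.3]

```text
t: 10.13
ee_pos: [517.8, 91.5, 160.2]
orientation: [-1.157, -2.921, 0.0]
ft_force: [0.0, 0.2, -0.2]
width: 61.1
grasp_force: 0.0
```

```bash
python3 - <<'E'
from h import *
c=cam("wrist"); save(c,"w2.png")
o=ctrl.get_obs();print(R.from_rotvec(o["orientation"]).as_matrix().round(3),o["ee_pos"],c[3],o["width"])
def X(px,py,pz,x=562.7,y=52.9,a=.202): c,s=np.cos(a),np.sin(a); return np.round([x+c*px-s*py,y+s*px+c*py,pz],1)
d=np.array([-.582,.813]);n=np.array([.813,.582]);t0=np.array([-58,81])
print("tab top corners",[proj(c,X(*(t0+i*13*d+j*4.5*n),68)).round().tolist() for i,j in((1,1),(1,-1),(-1,-1),(-1,1))])
print("plate",[proj(c,X(a,b,8)).round().tolist() for a,b in((68,99),(-68,99),(-68,-151),(68,-151))])
print("flange",[proj(c,X(a,b,40)).round().tolist() for a,b in((55,75),(-55,75),(-55,-75),(55,-75))])
E
```

```text
[[-0.729  0.685 -0.   ]
 [ 0.685  0.729 -0.   ]
 [ 0.    -0.    -1.   ]] [517.80651254  91.53538431 160.17862045] [457.84569537 147.00086882 322.8109349 ] 61.123297250052325
tab top corners [[334.0, 134.0], [322.0, 134.0], [322.0, 169.0], [334.0, 169.0]]
plate [[446.0, 202.0], [330.0, 118.0], [193.0, 315.0], [299.0, 374.0]]
flange [[429.0, 226.0], [326.0, 154.0], [233.0, 286.0], [329.0, 343.0]]
```

View pics/w2.png

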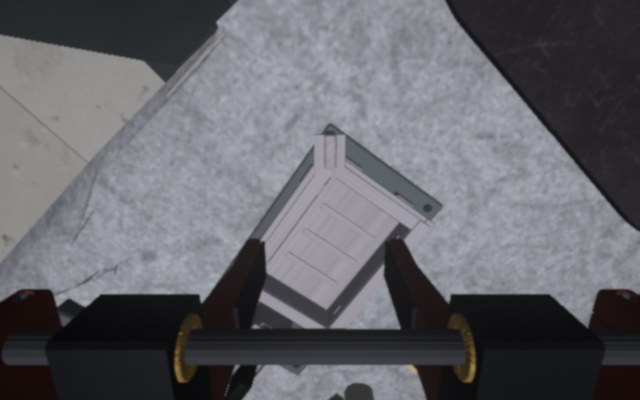

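```bash
python3 - <<'E'
import cv2
a=cv2.imread("pics/w2.png")[110:240,270:450]
cv2.imwrite("pics/w2c.png",cv2.resize(a,None,fx=4.4,fy=4.4,interpolation=2))
E
```

```text
(no output)
```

View pics/w2c.png

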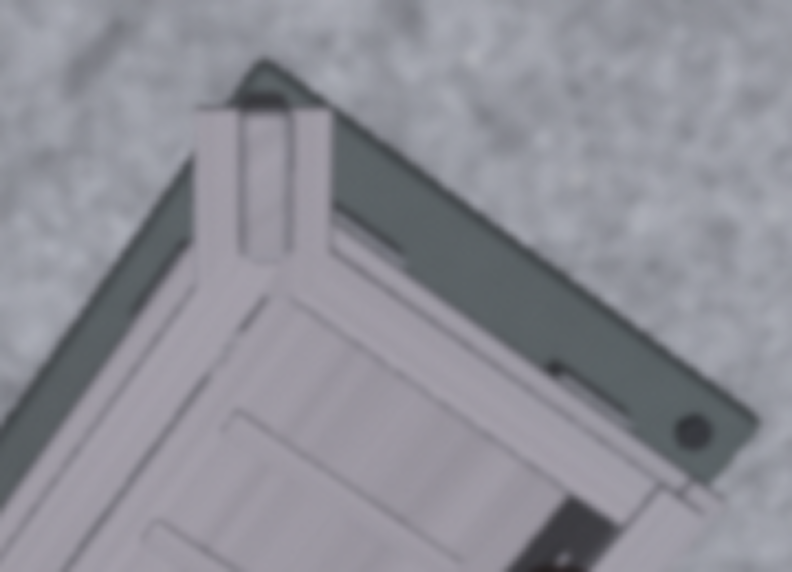

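The tab's top is at (330,151), about 2 px right of the prediction, and a flange foot lies below it at z = 40. I'll lower to TCP z = 44.5 and close.

Request:
move_arm:
  steps:
    - [[0.81,0.07,0.5],0,0.3]
    - [[0.81,0.08,0.5],0,0.3]
    - [[0,0,0.9],0,0.3]
    - [[0,0,0.9],0,0.3]
    - [[0,0,0.9],0,0.3]
    - [[0,0,0.5],0,0.3]
    - [[0,0,0.3],0,0.3]
    - [[0,0,0.12],0,0.3]
    - [[0,0,0],0,0.8]
    - [[0,0,0],0,1]
    - [[0,0,0],0,1]
    - [[0,0,0],0,1]
    - [[0,0,0],0,1]
    - [[0,0,0],0,1]
    - [[0,0,0],0,1]
    - [[0,0,0],0,1]
    - [[0,0,0],0,1]
    - [[0,0,0],0,1]
    - [[0,0,0],0,1]
    - [[0,0,0],0,1]

```text
t: 11.85
ee_pos: [490.9, 122.2, 44.8]
orientation: [1.153, 2.922, 0.0]
ft_force: [-0.5, 0.9, 3.3]
width: 8.8
grasp_force: 30.0
```

Request:
move_arm:
  steps:
    - [[-0.02,0,-0.06],0,1]
    - [[-0.02,0,-0.06],0,1]
    - [[-0.02,0,-0.06],0,1]
    - [[-0.02,0,-0.06],0,1]
    - [[-0.02,0,-0.06],0,1]
    - [[-0.02,0,-0.06],0,1]
    - [[-0.02,0,-0.06],0,1]
    - [[-0.02,0,-0.06],0,1]
    - [[0,0,0],0,1]

```text
t: 12.6
ee_pos: [493.9, 119.4, 57.1]
orientation: [1.153, 2.922, 0.0]
ft_force: [-1.1, 1.2, -0.7]
width: 8.9
grasp_force: 30.0
```

```bash
python3 - <<'E'
from h import *
o=ctrl.get_obs();print(o["ft_force"],o["moment"],o["ee_pos"],o["t"])
c=cam("scene"); save(c,"s3.png"); d=cam("side"); save(d,"d3.png")
a=cv2.resize(c[0][180:300,260:380],None,fx=3.3,fy=4,interpolation=2); b=cv2.resize(d[0][180:300,280:400],None,fx=3.3,fy=4,interpolation=2)
cv2.imwrite("pics/p3.png",np.hstack([a,b])[:,:,::-1])
E
```

```text
[-1.06440228  1.23161296 -0.66985295] [ 0.3011365   0.3020843  -0.01953366] [493.87820005 119.40123109  57.05981033] 12.6
```

View pics/p3.png

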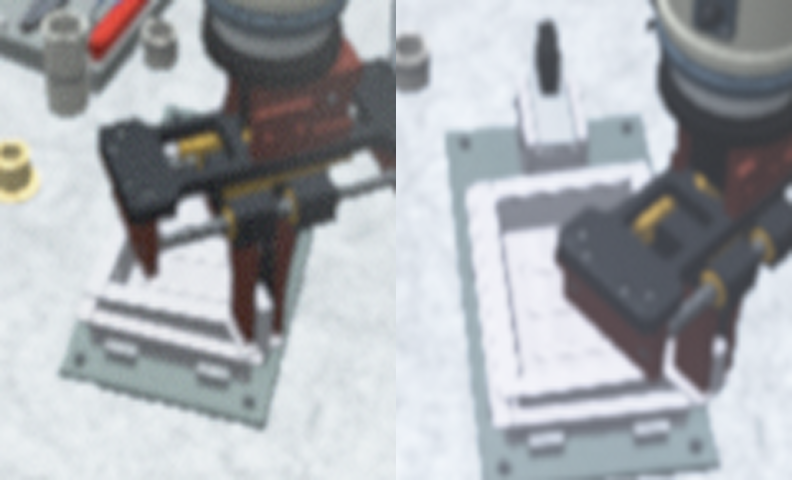

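The near-right corner rises while the far side stays seated, and the hold-down is clear. Peeling continues.

Request:
move_arm:
  steps:
    - [[-0.02,0,-0.06],0,1]
    - [[-0.02,0,-0.06],0,1]
    - [[-0.02,0,-0.06],0,1]
    - [[-0.02,0,-0.06],0,1]
    - [[-0.02,0,-0.06],0,1]
    - [[-0.03,0,-0.06],0,1]
    - [[-0.03,0,-0.06],0,1]
    - [[-0.03,0,-0.06],0,1]
    - [[0,0,0],0,1]
    - [[0,0,0],0,1]
    - [[0,0,0],0,1]

```text
t: 13.62
ee_pos: [497.5, 116.2, 68.9]
orientation: [1.153, 2.922, 0.0]
ft_force: [-1.0, 0.3, 1.8]
width: 9.3
grasp_force: 30.0
```

```bash
python3 - <<'E'
from h import *
o=ctrl.get_obs();print(o["ft_force"],o["moment"],o["ee_pos"],o["t"])
c=cam("scene"); d=cam("side"); 
a=cv2.resize(c[0][180:300,260:380],None,fx=3.3,fy=4,interpolation=2); b=cv2.resize(d[0][180:300,280:400],None,fx=3.3,fy=4,interpolation=2)
cv2.imwrite("pics/p4.png",np.hstack([a,b])[:,:,::-1])
E
```

```text
[-1.01935994  0.34479026  1.79198   ] [-0.24708644  0.10605757 -0.22015856] [497.53223958 116.15493355  68.88785769] 13.6167
```

View pics/p4.png

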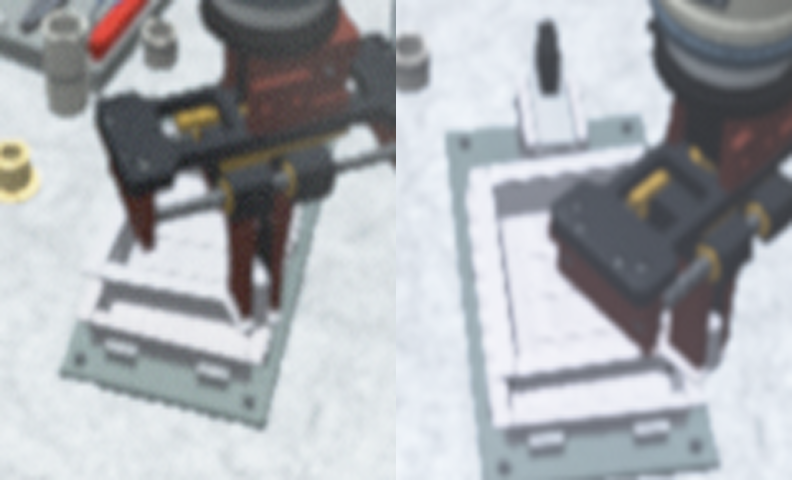

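The far edge is unchanged in the side view, so the tray is pivoting as wanted, with the tab corner about 24 mm up. Next I lift it out.

Request:
move_arm:
  steps:
    - [[0,0,-0.1],0,1]
    - [[0,0,-0.15],0,1]
    - [[0,0,-0.2],0,1]
    - [[0,0,-0.2],0,1]
    - [[0,0,-0.2],0,1]
    - [[0,0,-0.3],0,1]
    - [[0,0,-0.4],0,1]
    - [[0,0,-0.5],0,1]
    - [[0,0,-0.5],0,1]
    - [[0,0,-0.5],0,1]
    - [[0,0,-0.5],0,1]
    - [[0,0,-0.5],0,1]
    - [[0,0,-0.4],0,1]
    - [[0,0,-0.3],0,1]
    - [[0,0,-0.2],0,1]
    - [[0,0,0],0,1]
    - [[0,0,0],0,1]

```text
t: 15.13
ee_pos: [497.1, 116.2, 192.4]
orientation: [1.153, 2.922, 0.0]
ft_force: [0.6, 0.3, -0.8]
width: 9.2
grasp_force: 30.0
```

```bash
python3 - <<'E'
from h import *
o=ctrl.get_obs();print(o["ft_force"],o["moment"],o["ee_pos"],o["t"],o["width"],R.from_rotvec(o["orientation"]).as_matrix().round(3))
c=cam("scene"); save(c,"s5.png");d=cam("side"); save(d,"d5.png")
a=cv2.resize(c[0][130:310,230:410],None,fx=2.2,fy=2.2,interpolation=2); b=cv2.resize(d[0][130:310,250:430],None,fx=2.2,fy=2.2,interpolation=2)
cv2.imwrite("pics/p5.png",np.hstack([a,b])[:,:,::-1])
E
```

```text
[ 0.62958628  0.3164013  -0.77396107] [ 0.03669792 -0.08123355 -0.04992536] [497.13339063 116.22350382 192.44662674] 15.1333 9.174534866030823 [[-0.731  0.683  0.   ]
 [ 0.683  0.731  0.   ]
 [-0.     0.    -1.   ]]
```

View pics/p5.png

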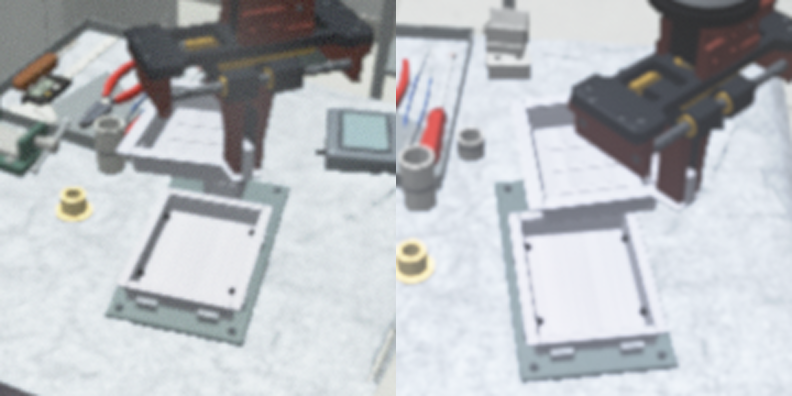

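```bash
python3 - <<'E'
from h import *
S=cam("scene");D=cam("side");o=ctrl.get_obs();p=np.array(o["ee_pos"])+[0,0,19]
ax=np.array([.683,.731,0])
for th in(0,.05,.1,.15,.2,.25,.3):
    for sg in(1,):
        Q=R.from_rotvec(ax*th*sg).as_matrix()@R.from_euler('z',.202).as_matrix()
        P=lambda q:p+Q@(np.array(q)-[-58,81,50.8])
        s=[((proj(S,P(q))-[230,130])*2.2).round().tolist() for q in((55,75,27),(55,-75,27))]
        d=[((proj(D,P(q))-[250,130])*2.2+[396,0]).round().tolist() for q in((55,75,27),(55,-75,27),(-40,75,27))]
        print(th,"scene",s,"side",d,"centre",P([0,0,0]).round(),"far z",P([52,-72,24])[2].round())
E
```

```text
0 scene [[112.0, 143.0], [162.0, 60.0]] side [[527.0, 200.0], [507.0, 80.0], [653.0, 190.0]] centre [570.  48. 160.] far z 184.0
0.05 scene [[113.0, 147.0], [163.0, 69.0]] side [[529.0, 205.0], [508.0, 89.0], [654.0, 192.0]] centre [568.  50. 155.] far z 175.0
0.1 scene [[113.0, 152.0], [163.0, 79.0]] side [[530.0, 209.0], [510.0, 99.0], [655.0, 193.0]] centre [566.  52. 150.] far z 165.0
0.15 scene [[114.0, 156.0], [164.0, 88.0]] side [[531.0, 213.0], [511.0, 109.0], [656.0, 195.0]] centre [564.  54. 146.] far z 156.0
0.2 scene [[115.0, 160.0], [165.0, 97.0]] side [[533.0, 218.0], [514.0, 119.0], [657.0, 196.0]] centre [561.  57. 141.] far z 147.0
0.25 scene [[116.0, 164.0], [166.0, 107.0]] side [[535.0, 222.0], [516.0, 129.0], [658.0, 198.0]] centre [558.  59. 137.] far z 138.0
0.3 scene [[116.0, 169.0], [167.0, 116.0]] side [[536.0, 226.0], [519.0, 139.0], [660.0, 199.0]] centre [556.  62. 133.] far z 129.0
```

Request:
move_arm:
  steps:
    - [[-0.08,-0.16,0],0,1]
    - [[-0.15,-0.31,0],0,1]
    - [[-0.22,-0.47,0],0,1]
    - [[-0.3,-0.62,0],0,1]
    - [[-0.3,-0.62,0],0,1]
    - [[-0.3,-0.62,0],0,1]
    - [[-0.3,-0.62,0],0,1]
    - [[-0.3,-0.62,0],0,1]
    - [[-0.3,-0.62,0],0,1]
    - [[-0.3,-0.62,0],0,1]
    - [[-0.3,-0.62,0],0,1]
    - [[-0.3,-0.62,0],0,1]
    - [[-0.3,-0.62,0],0,1]
    - [[-0.3,-0.62,0],0,1]
    - [[-0.3,-0.62,0],0,1]
    - [[-0.3,-0.62,0],0,1]
    - [[-0.3,-0.62,0],0,1]
    - [[-0.22,-0.47,0],0,1]
    - [[-0.15,-0.31,0],0,1]
    - [[-0.08,-0.16,0],0,1]

```text
t: 17.0
ee_pos: [409.1, -165.0, 192.4]
orientation: [-1.155, -2.921, 0.0]
ft_force: [-0.4, 0.5, -1.3]
width: 8.6
grasp_force: 30.0
```

Request:
move_arm:
  steps:
    - [[0,0,0.1],0,1]
    - [[0,0,0.2],0,1]
    - [[0,0,0.2],0,1]
    - [[0,0,0.1],0,1]
    - [[0,0,0],0,1]
    - [[0,0,0],0,1]
    - [[0,0,0],0,1]
    - [[0,0,0],0,1]

```text
t: 17.67
ee_pos: [410.3, -163.6, 177.5]
orientation: [1.152, 2.922, -0.0]
ft_force: [0.8, 0.2, -1.3]
width: 8.7
grasp_force: 30.0
```

```bash
python3 - <<'E'
from h import *
S=cam("scene");D=cam("side");o=ctrl.get_obs();p=np.array(o["ee_pos"])+[0,0,19]
print(o["ee_pos"],o["t"],o["width"],o["grasp_force"])
ax=R.from_rotvec(o["orientation"]).as_matrix()[:,1]
a=cv2.resize(S[0][120:260,300:440],None,fx=2.8,fy=2.8,interpolation=2); b=cv2.resize(D[0][110:250,300:440],None,fx=2.8,fy=2.8,interpolation=2)
cv2.imwrite("pics/p6.png",np.hstack([a,b])[:,:,::-1])
for th in(.05,.1,.15,.2,.25):
        Q=R.from_rotvec(ax*th).as_matrix()@R.from_euler('z',.202).as_matrix()
        P=lambda q:p+Q@(np.array(q)-[-58,81,50.8])
        qs=((55,75,27),(55,-75,27),(-55,-75,27))
        s=[((proj(S,P(q))-[300,120])*2.8).round().tolist() for q in qs]
        d=[((proj(D,P(q))-[300,110])*2.8+[392,0]).round().tolist() for q in qs]
        print(th,"scene",s,"side",d,"centre",P([0,0,0]).round())
E
```

```text
[ 410.26828664 -163.68663861  177.58423569] 17.7667 8.567319019978738 29.999844431877136
0.05 scene [[211.0, 87.0], [234.0, 19.0], [355.0, 31.0]] side [[568.0, 79.0], [532.0, -16.0], [661.0, -26.0]] centre [ 481. -230.  141.]
0.1 scene [[211.0, 92.0], [234.0, 29.0], [355.0, 38.0]] side [[569.0, 83.0], [533.0, -5.0], [662.0, -18.0]] centre [ 479. -228.  136.]
0.15 scene [[212.0, 96.0], [234.0, 40.0], [355.0, 46.0]] side [[570.0, 88.0], [534.0, 6.0], [663.0, -11.0]] centre [ 477. -225.  131.]
0.2 scene [[213.0, 101.0], [234.0, 50.0], [355.0, 53.0]] side [[572.0, 93.0], [536.0, 17.0], [664.0, -3.0]] centre [ 475. -223.  127.]
0.25 scene [[213.0, 105.0], [235.0, 60.0], [356.0, 60.0]] side [[573.0, 97.0], [538.0, 28.0], [666.0, 4.0]] centre [ 472. -221.  123.]
```

View pics/p6.png

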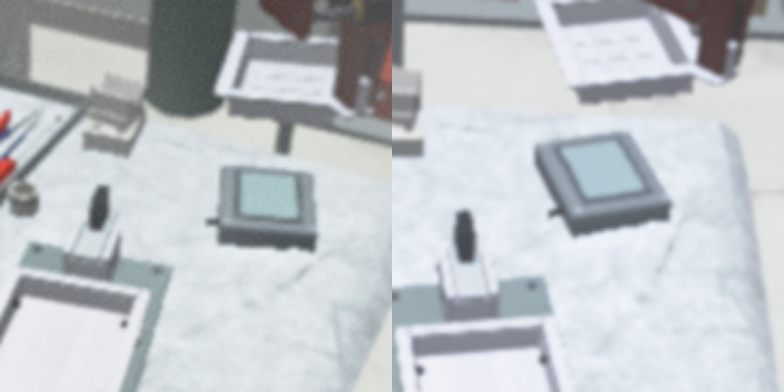

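The tray is over the reader with a tilt of about 0.11 rad. Its near-left flange corner is at (217,93) and its far-left corner at (237,32). Its centre is about (479,-227) and its underside about 107 mm above the window. The lower tray is still seated, so I'm handing in.

```bash
python3 -c "
from h import *
print(ctrl.close_job())"
```

```text
the job is handed in; nothing more can be done
None
```

I've handed the job in, but the judge returned no verdict. By my measurements, the hold-down is drawn back to its stop, the top tray came off corner first and is held about 107 mm above the reader window (about 1 mm off centre, tilted about 0.11 rad), the lower tray is still seated, and the bush and sleeves were not touched.

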